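# Focus the loupe over the chip on the breadboard

### The arm

A 6-joint arm with a two-finger parallel gripper is mounted at the origin on the work surface. World frame = base frame: x ahead of the robot, y to its left, z up, the work surface at z = 0. Lengths are in m, angles in rad, forces in N, time in s.
With the tool pointing down it reaches from about 0.375 to 0.975 m from the base axis. Payload 3.8 kg.
Tool frame: the origin (TCP) lies midway between the tips of the shut fingers; the grasp point (between the pads) lies 19 mm behind it; z points along the fingers, y is the direction in which the jaws open and shut (so a half turn about z gives the same grasp; the last joint's range is limited). The gripper opens to 85 mm and grips with 20 to 120 N. Pads are 22 mm wide; open, the fingers measure 114 mm over their backs; the gripper's body (76 mm by 85 mm) begins 54 mm behind the grasp point. The pads swing forward as they close: fully open they stand 13 mm farther back than shut.
Start: joints at [-1.298, 0.264, 1.604, -0, 1.274, -0.037], TCP at [0.206, -0.643, 0.231] pointing down, gripper open.
Joint ranges: [-2.63, 2.63], [-0.94, 2.18], [0.31, 2.57], [-1.31, 4.45], [0, 2.66], [-2.55, 2.55]. Speed limits (rad/s): [2.57, 2.57, 3.14, 3.14, 3.14, 3.14].

### API

Orientations are given as a rotation vector (axis times angle).
In Python, from workcell import bot gives the robot as it stands. The module is installed in compiled form; this text tells all that it offers.
- The arm moves only by the tool move_arm, never from a script. Its argument "steps" is a list of rows, each a list of 5 numbers: the shift along the tool's x, y, z in mm, then the turn about the tool's z in degrees, then the opening in per cent of the stroke, from 0 (shut) to 100 (fully open). In form: [[tx, ty, tz, turn, claw], ...]. A call has 1 to 20 rows; each row is the pose to reach, as a shift and turn from the pose commanded when the call began, along the tool's axes at that moment; what a row does not reach only later rows make up. A row lasts 1/10 s, in which the tool goes at most 50 mm and 8.59 degrees, less where a joint would pass 70% of its speed; a pose out of reach is approached as far as the arm can. A call with a gripper value outside its range is refused whole. The fingers move at their own pace and stop on an object; "newtons" is the grip in N (left out, the last holds). Time passes only in rows, so rows that repeat a pose let the fingers close. It gives the time, the measured TCP pose, the force and the opening at its end, in the units of the state.
- bot.read_state(): the state, without advancing time (a new reading comes with each control period).
- bot.read_camera(name): name is "scene" or "top" or "wrist"; returns a dict with "pixels" (480x640x3 uint8, red, green, blue), "depth" (480x640 float32, m along the optical axis (not along the pixel's ray), 0 where there is no reading), "fovy" (degrees; the focal length in pixels is half the picture's height over the tangent of half this angle, whatever the lens; pixels are square), "cx", "cy" (the principal point, pixels), "k1" (the pictures are not rectified: a ray, as slopes to the right and down, at radius r is drawn at 1 + k1 r^2 times it, then the intrinsics apply), "xyz" and "attitude" of the camera in the world. Camera axes: x right, y up, looking along -z (the intrinsics and any distortion apply to the point x, -y, -z); pixel columns grow to the right and rows downward; lengths in m; the calibration is good to about 2 mm. A picture is of the moment at which its call begins.
- bot.finish_job(): hands the job in, once; it reports no verdict.
The state is a dict: "time": time; "q": joint angles; "joint_vel": joint speeds; "joint_torque": joint torques, N m; "tool_pos": TCP position; "tcp_rot": TCP orientation; "wrist_force": force on the tool from outside, world axes, zero at the start; "torque": the same for the moment, N m; "width": opening from 0.0 (shut) to 1.0 (fully open).
Only numpy, scipy, OpenCV 4.12 (cv2) and the standard library are available. Lean on these libraries where they do the work, as an engineer would, in place of code of your own. Each camera call takes 0.05 s, during which the arm holds its last target.

### The job

Swing the hasp on the loupe rest up off its catch past upright and leave it open, then lift the loupe out by its handle. Hold the loupe level, centred over the chip on the breadboard, with the lens at the height of the brass pointer on the focus gauge, and finish while still holding it there, steady. Do not touch the breadboard, its components or the gauge, and leave everything else where it is.

Things in the scene. Friction and masses are not known exactly. Their poses are not given: they have to be found in the camera images.
- hasp (a joint): hinge angle of the hasp on the loupe rest, rad: 0 = lying flat across the loupe's handle and over its catch (starts 0 to 0.2), grows as the free end swings up; 1.57 = upright, stop at 2.6. Light and stiff: stays where it is left (about 0.5 N at the roll moves it).
- hasp_hinge (a point): hinge axis of the hasp, 60 mm above the table. The axis runs along the rest's x. The free end starts on the rest's -y side, rises, and goes over towards +y. A fixed staple 68 mm high stands in the strap's slot.
- hasp_roll (a point): centre of the steel roll at the hasp's free end: cylinder 26 mm long, 12 mm thick, lying along the rest's x, 71 mm from the hinge axis along the strap (22 mm wide, 3 mm thick) and 4 mm above it. At angle 0 it is 64 mm above the table at y = -45 mm of the rest, beyond the block. Pinch it by its two end faces, fingers closing along the rest's x; it turns between them as the hasp swings.
- rest: grey loupe rest, fixed, base 215 x 75 x 8 mm. Origin on the table under the middle of the loupe's free handle; x along the handle towards the lens, z up. Tail block at x = -75 to -39, |y| < 30 mm, 56 mm high, with a 24 mm wide trough (floor at 38 mm) for the handle. Pedestal under the lens at x = 55 to 81 mm, 41 mm high. Between them the handle is free for fingers.
- loupe: black hand loupe, about 0.11 kg, lying level in the rest, to be lifted straight up. Origin at the lens centre, 45 mm above the table; ring 60 mm across, 8 mm thick; z is the lens axis. The handle runs to -x: a flat-sided bar 18 mm wide (y), 14 mm high, x = -40 to -149 mm, with a 30 mm wide end piece behind the rest's block.
- loupe_grip (a point): point inside the loupe's handle, near its balance point, mid-height, 68 mm from the lens centre along the handle (-x of the loupe); axes as the loupe's.
- board: white breadboard, fixed, 55 x 165 x 9 mm, long along its y; origin at the centre of its underside.
- chip: the chip: flat black rectangular block 36 x 9 x 6 mm with small pins along its two long sides, fixed on the breadboard at one of three places; origin at the centre of its underside, 9 mm above the table; long along its y.
- pot: potentiometer on the breadboard: round steel can 17 mm across with a thin upright shaft, 24 mm tall; fixed.
- relay: relay on the breadboard: plain black block 16 x 19 x 15 mm; fixed.
- gauge: focus gauge: upright post 10 mm thick, 140 mm tall, on a round steel foot 50 mm across, fixed beside the breadboard; origin at the centre of the foot's underside.
- mark (a point): tip of the thin brass pointer (5 mm thick) that sticks out 30 mm from the gauge's post from a brass collar 20 mm across; the pointer's mid-height is the focal height, set anew each time between 85 and 125 mm above the table. The collar can be pushed along the post by a knock.
- screwdriver: screwdriver, 170 mm long, lying on the table; loose.
- multimeter: grey multimeter, 140 x 72 x 32 mm; loose.
- tape: roll of tape, 80 mm across, 18 mm high; loose.
- pliers: small pliers with black grips, 120 mm long; loose.
- jar: small clear jar with a white cap, 52 mm across, 65 mm high; loose.
- spool: solder spool, 60 mm across, 36 mm high; loose.
- eraser: rubber block, 45 x 20 x 13 mm; loose.
Mind the look-alikes: they are no part of the job. What is shaped like the spool but green or red is not meant.

How it is judged:
By the outcome, as a careful person would: the job done as asked, in the order asked, and still so for the second after the job is handed in, while the arm keeps its last pose, push and grip.
It also fails if it takes over 51 s, if anything falls off the work surface, if the arm or the gripper's body presses on something with over 40 N, if the wrist force passes 120 N, or if a joint passes its speed limit or range.

## Working session

There is one attempt and no reset: what is moved stays moved. The work goes in short steps, Python scripts to look and compute and a tool call to move; the robot and the scene stay as the last step left them, time stands still between calls to the robot, and variables do not carry over. Pictures are saved under pics/ and viewed, and the job is handed in when it is done.

Besides the shell and the picture viewer there is one more tool, called after "Emit:" as name(argument=value, ...) on one line, values as JSON. move_arm: Moves the arm, as the interface text tells. Its arguments: {"type":"object","properties":{"steps":{"type":"array","items":{"type":"array","items":{"type":"number"}}},"newtons":{"type":"number"}},"required":["steps"]}

```bash
mkdir -p pics; cat > h.py <<'E'
import numpy as np,cv2
from scipy.spatial.transform import Rotation as R
from workcell import bot
def cam(n):
    c=bot.read_camera(n); return c
def Rm(c):
    a=np.array(c["attitude"],float)
    if a.shape==(3,3): return a
    if a.size==3: return R.from_rotvec(a).as_matrix()
    return R.from_quat(a).as_matrix()
def K(c):
    f=240/np.tan(np.radians(c["fovy"])/2)
    return np.array([[f,0,c["cx"]],[0,f,c["cy"]],[0,0,1.]]),np.array([c["k1"],0,0,0,0.])
def unproj(c,uv,z=None,depth=None):
    k,d=K(c); uv=np.array(uv,float).reshape(-1,2)
    s=cv2.undistortPoints(uv.reshape(-1,1,2),k,d).reshape(-1,2)
    ray=np.c_[s[:,0],-s[:,1],-np.ones(len(s))]@Rm(c).T
    o=np.array(c["xyz"])
    if z is not None: t=(z-o[2])/ray[:,2]
    else:
        t=depth if depth is not None else c["depth"][uv[:,1].round().astype(int),uv[:,0].round().astype(int)]
    return o+ray*np.reshape(t,(-1,1))
def cloud(c):
    v,u=np.mgrid[0:480,0:640]
    P=unproj(c,np.c_[u.ravel(),v.ravel()]).reshape(480,640,3); P[c["depth"]==0]=np.nan
    return P
def proj(c,P):
    k,d=K(c); p=(np.reshape(P,(-1,3))-np.array(c["xyz"]))@Rm(c); p=p*[1,-1,-1]
    return cv2.projectPoints(p,np.zeros(3),np.zeros(3),k,d)[0].reshape(-1,2)
def save(c,n,crop=None,s=1):
    im=c["pixels"][:,:,::-1]
    if crop: x0,y0,x1,y1=crop; im=im[y0:y1,x0:x1]
    cv2.imwrite("pics/"+n,cv2.resize(im,None,fx=s,fy=s,interpolation=cv2.INTER_CUBIC))
E
python3 - <<'E'
from h import *
import pickle
s=bot.read_state();print(s)
for n in("scene","top","wrist"):
    c=cam(n);save(c,n+"0.png");pickle.dump(c,open(n+"0.pkl","wb"))
    print(n,{k:c[k] for k in c if k not in("pixels","depth")})
E
```

```text
{'time': 0.0, 'q': array([-1.29790154e+00,  2.64782154e-01,  1.60538318e+00, -1.84780141e-05,
        1.27371099e+00, -3.68738225e-02]), 'joint_vel': array([-1.18983620e-03, -6.19849612e-05,  1.54285638e-03, -1.39694929e-03,
       -1.14983443e-04, -7.08662122e-04]), 'joint_torque': array([-1.80422026e-03, -5.15113950e+01, -3.67313719e+01, -3.48025269e-04,
        1.29030572e-02, -2.86039796e-05]), 'tool_pos': array([ 0.20557537, -0.64215643,  0.22993754]), 'tcp_rot': array([-3.10174592e+00, -4.84299163e-01,  4.49570370e-04]), 'wrist_force': array([-3.15700754e-04, -3.95410029e-01, -7.87435442e-01]), 'torque': array([ 0.03340338,  0.01400341, -0.03390747]), 'width': 0.9999981204880282}
scene {'fovy': 55.5952237163169, 'cx': 321.63621780883545, 'cy': 245.9706461678018, 'k1': -0.006918534139207807, 'xyz': array([0.87595094, 0.58674215, 0.67307054]), 'attitude': array([0.28297667, 1.05017274, 2.37552622])}
top {'fovy': 43.8025210205152, 'cx': 323.3950247323919, 'cy': 248.89058216146123, 'k1': 0.009143825070233114, 'xyz': array([0.30825771, 0.02286114, 1.46266208]), 'attitude': array([ 0.1378555 , -0.12108086, -1.54320992])}
wrist {'fovy': 61.26457548698683, 'cx': 311.30784456779713, 'cy': 237.52219196743346, 'k1': -0.038048373913611204, 'xyz': array([ 0.28088967, -0.61795477,  0.37330589]), 'attitude': array([-0.26767089,  0.19592853, -1.25085902])}
```

View pics/top0.png

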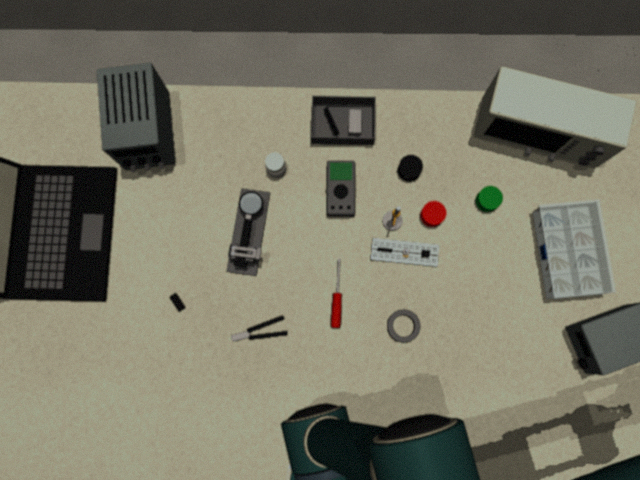

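View pics/scene0.png

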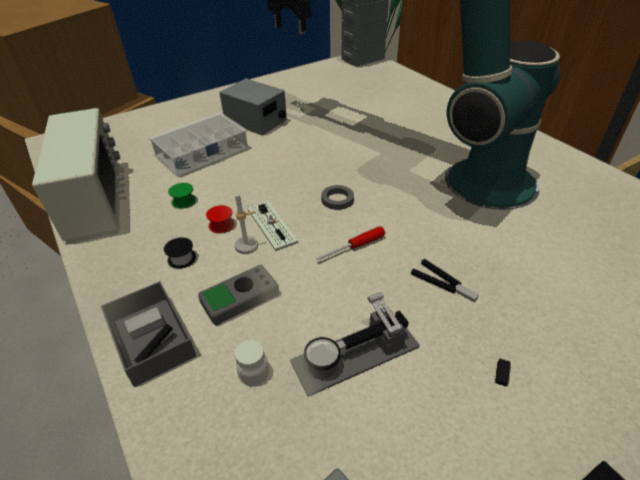

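View pics/wrist0.png

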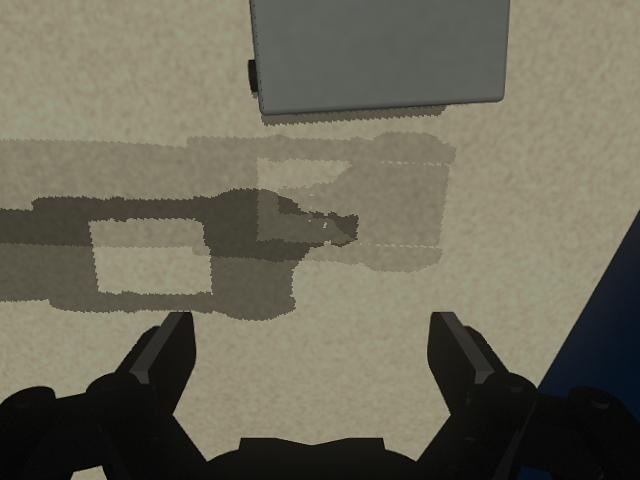

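```bash
python3 - <<'E'
from h import *
import pickle
c=pickle.load(open("top0.pkl","rb"));save(c,"t1.png",(215,170,295,290),5);save(c,"t2.png",(355,190,455,280),7)
c=pickle.load(open("scene0.pkl","rb"));save(c,"s1.png",(285,280,435,400),5);save(c,"s2.png",(210,180,310,265),7)
E
```

```text
(no output)
```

View pics/t1.png

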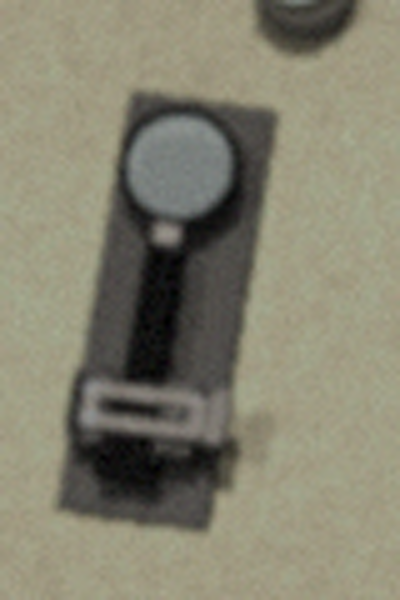

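View pics/t2.png

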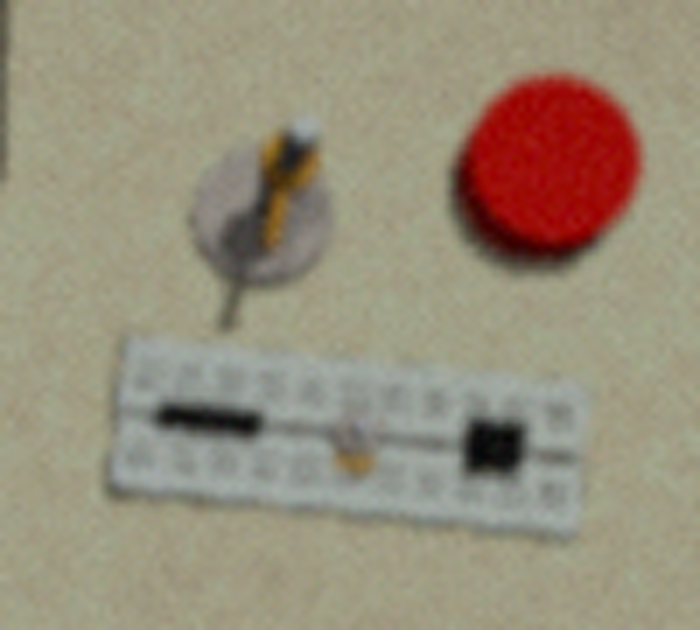

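View pics/s1.png

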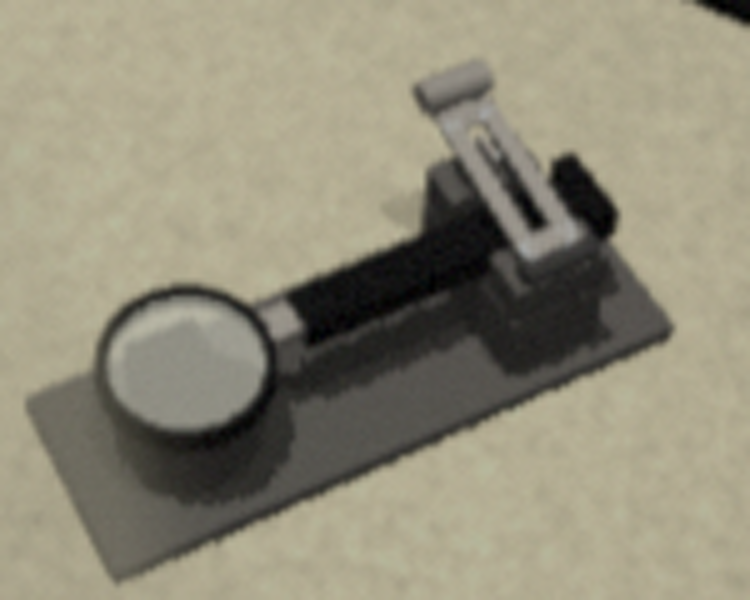

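View pics/s2.png

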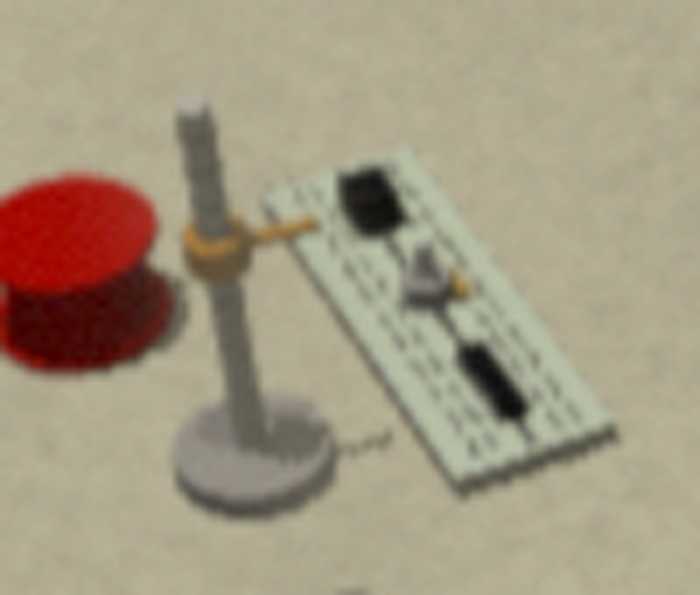

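```bash
python3 - <<'E'
from h import *
import pickle
c=pickle.load(open("top0.pkl","rb"));P=cloud(c)
def t1(x,y):return [215+x/5-.4,170+y/5-.4]
def t2(x,y):return [355+x/7-.43,190+y/7-.43]
np.set_printoptions(precision=4,suppress=True)
print("base corners",unproj(c,[t1(133,95),t1(277,112),t1(58,505),t1(210,528)],z=.008))
print("lens",unproj(c,[t1(181,165)],z=.045))
print("roll",unproj(c,[t1(219,415)],z=.075))
print("board",unproj(c,[t2(127,337),t2(590,383),t2(110,490),t2(575,537)],z=.009))
print("chip",unproj(c,[t2(157,412),t2(262,424),t2(210,418)],z=.015))
print("foot",unproj(c,[t2(262,215)],z=.008))
print("tip",unproj(c,[t2(272,245)],z=.105),unproj(c,[t2(300,130)],z=.14))
# clouds
m=(P[...,2]>.03)
v,u=np.mgrid[0:480,0:640]
b=m&(u>370)&(u<412)&(v>200)&(v<245)
print(np.c_[u[b],v[b],P[b]*1000].round())
E
```

```text
base corners [[0.6998 0.2519 0.008 ]
 [0.6927 0.1791 0.008 ]
 [0.4913 0.2791 0.008 ]
 [0.4817 0.2038 0.008 ]]
lens [[0.6552 0.221  0.045 ]]
roll [[0.5273 0.1935 0.075 ]]
board [[ 0.5816 -0.0799  0.009 ]
 [ 0.5688 -0.243   0.009 ]
 [ 0.5268 -0.0745  0.009 ]
 [ 0.5139 -0.2374  0.009 ]]
chip [[ 0.5539 -0.0903  0.015 ]
 [ 0.5505 -0.1271  0.015 ]
 [ 0.5522 -0.1088  0.015 ]]
foot [[ 0.6269 -0.1274  0.008 ]]
tip [[ 0.5956 -0.1207  0.105 ]] [[ 0.6265 -0.1259  0.14  ]]
[[ 397.  206.  631. -125.  142.]
 [ 398.  206.  632. -127.  140.]
 [ 399.  206.  632. -130.  139.]
 [ 396.  207.  633. -124.  124.]
 [ 397.  207.  629. -125.  140.]
 [ 398.  207.  629. -127.  142.]
 [ 399.  207.  628. -129.  143.]
 [ 400.  207.  630. -132.  137.]
 [ 395.  208.  638. -126.   92.]
 [ 396.  208.  628. -123.  137.]
 [ 397.  208.  626. -125.  142.]
 [ 398.  208.  626. -127.  143.]
 [ 399.  208.  626. -129.  142.]
 [ 400.  208.  626. -131.  143.]
 [ 393.  209.  635. -121.   94.]
 [ 394.  209.  636. -123.   93.]
 [ 395.  209.  630. -123.  117.]
 [ 396.  209.  626. -123.  135.]
 [ 397.  209.  625. -125.  137.]
 [ 398. 
[... 1932 characters left out ...]
  91.]
 [ 392.  217.  627. -123.   47.]
 [ 393.  217.  624. -125.   58.]
 [ 394.  217.  617. -124.   90.]
 [ 395.  217.  617. -126.   90.]
 [ 392.  218.  627. -125.   35.]
 [ 393.  218.  624. -126.   45.]
 [ 394.  218.  615. -124.   88.]
 [ 395.  218.  615. -126.   89.]
 [ 393.  219.  623. -126.   41.]
 [ 394.  219.  612. -123.   92.]
 [ 395.  219.  612. -126.   89.]
 [ 394.  220.  610. -124.   89.]
 [ 395.  220.  609. -126.   92.]
 [ 393.  221.  608. -121.   89.]
 [ 394.  221.  608. -124.   86.]
 [ 393.  222.  605. -121.   90.]
 [ 394.  222.  604. -123.   94.]
 [ 393.  223.  602. -121.   92.]
 [ 394.  223.  602. -123.   95.]
 [ 393.  224.  599. -121.   96.]
 [ 394.  224.  600. -124.   89.]]
```

```bash
cat >> h.py <<'E'
np.set_printoptions(precision=4,suppress=True)
def delta(target,yaw=None):
    "shift mm & turn deg from current state to target TCP pos and tool-y yaw (deg, mod 180)"
    s=bot.read_state(); M=R.from_rotvec(s["tcp_rot"]).as_matrix()
    d=(np.array(target)-s["tool_pos"])@M*1000
    out=[d]
    if yaw is not None:
        a=np.degrees(np.arctan2(M[1,1],M[0,1])); t=-(yaw-a)  # tool z down => turn sign flips
        out.append(((t+90)%180)-90)
    out.append(np.degrees(s["q"][5])); return out
E
python3 - <<'E'
from h import *
s=bot.read_state();M=R.from_rotvec(s["tcp_rot"]).as_matrix();print(M)
import pickle
c=pickle.load(open("wrist0.pkl","rb"));print(Rm(c)); print((np.array(c["xyz"])-s["tool_pos"])@M, Rm(c).T@M)
print(delta([.47,-.11,.25],-7.2))
E
```

```text
[[ 0.9524  0.3049 -0.0005]
 [ 0.3049 -0.9524  0.0018]
 [ 0.     -0.0018 -1.    ]]
[[ 0.3043  0.9071  0.291 ]
 [-0.9526  0.2898  0.0926]
 [-0.0003 -0.3053  0.9522]]
[ 0.0791 -0.0005 -0.1431] [[-0.0007  1.     -0.0015]
 [ 0.9522  0.0011  0.3054]
 [ 0.3054 -0.0012 -0.9522]]
[array([ 414.0848, -426.3726,  -18.9937]), np.float64(-65.04760280938541), np.float64(-2.1150712966346035)]
```

```bash
python3 - <<'E'
from h import *
print(delta([.56,-.19,.27],-7.2))
E
```

```text
[array([ 475.4078, -322.7772,  -39.1801]), np.float64(-65.04760280938541), np.float64(-2.1150712966346035)]
```

Emit:
move_arm(steps=[[0,0,-40,0,100],[475,-323,-40,-65,100],[475,-323,-40,-65,100],[475,-323,-40,-65,100],[475,-323,-40,-65,100],[475,-323,-40,-65,100],[475,-323,-40,-65,100],[475,-323,-40,-65,100],[475,-323,-40,-65,100],[475,-323,-40,-65,100],[475,-323,-40,-65,100],[475,-323,-40,-65,100],[475,-323,-40,-65,100],[475,-323,-40,-65,100],[475,-323,-40,-65,100],[475,-323,-40,-65,100],[475,-323,-40,-65,100],[475,-323,-40,-65,100]])

```text
time: 1.95
tool_pos: [0.5591, -0.1915, 0.2713]
tcp_rot: [2.359, 2.074, -0.0]
wrist_force: [-0.3, 1.0, 0.1]
width: 1.002
```

```bash
python3 - <<'E'
from h import *
import pickle
s=bot.read_state();print(s["time"],s["tool_pos"],s["q"])
c=cam("wrist");save(c,"w1.png");pickle.dump(c,open("w1.pkl","wb"))
print(c["xyz"])
E
```

```text
1.95 [ 0.5591 -0.1915  0.2713] [-0.3721  0.0833  1.7403 -0.0002  1.318  -0.2437]
[ 0.5698 -0.1132  0.4146]
```

View pics/w1.png

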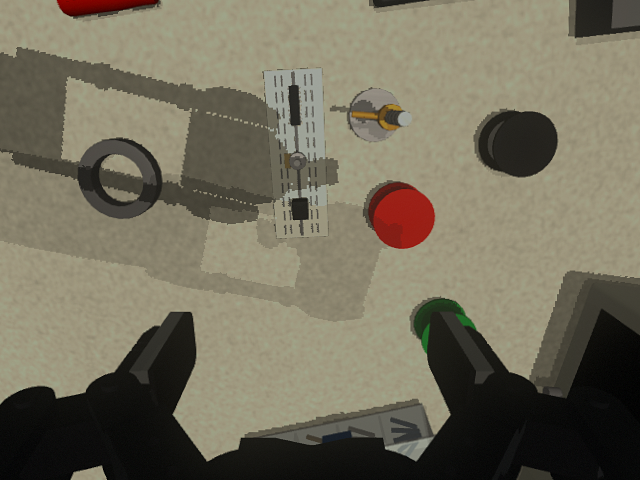

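```bash
python3 - <<'E'
from h import *
import pickle
c=pickle.load(open("w1.pkl","rb"));save(c,"w1c.png",(250,60,420,245),4.3/1.35)
save(c,"w1d.png",(255,60,425,160),4.6)
E
```

```text
(no output)
```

View pics/w1d.png

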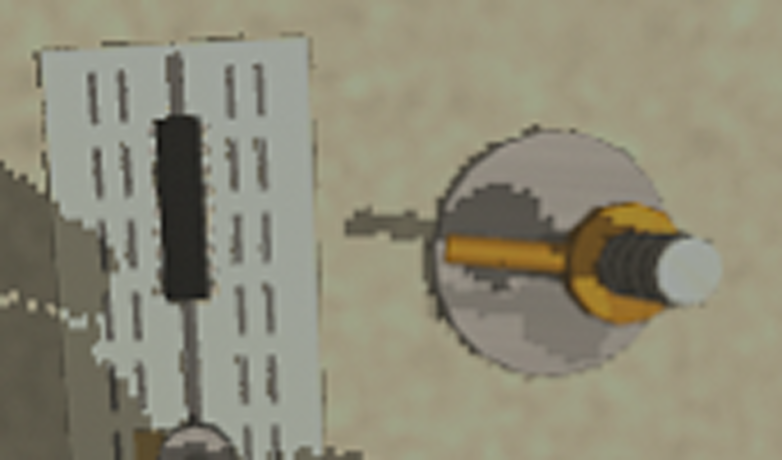

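```bash
python3 - <<'E'
from h import *
import pickle
c=pickle.load(open("w1.pkl","rb"));P=cloud(c)
f=lambda x,y:[255+x/4.6-.4,60+y/4.6-.4]
q=unproj(c,[f(157,118),f(202,116),f(162,299),f(209,299)],z=.015);print(q,q.mean(0))
b=unproj(c,[f(42,52),f(308,38)],z=.009);print(b)
v,u=np.mgrid[0:480,0:640]
hs=lambda m:print(np.median(P[m],0),P[m].std(0),m.sum())
# pointer body
a,b2=f(455,252),f(555,252)
m=(u>a[0])&(u<b2[0])&(v>=113)&(v<=116); hs(m); print(np.c_[u[m],v[m],(P[m]*1000).round(1)])
m=(abs(u-294)<3)&(abs(v-104)<12); hs(m)
m=(abs(u-280)<2)&(abs(v-85)<12); hs(m)
m=(abs(u-315)<2)&(abs(v-85)<12); hs(m)
m=(abs(u-290)<30)&(abs(v-50)<5); hs(m)
t=f(446,249); print("tip",unproj(c,[t],z=.09))
E
```

```text
[[ 0.5518 -0.091   0.015 ]
 [ 0.5609 -0.0918  0.015 ]
 [ 0.5477 -0.1263  0.015 ]
 [ 0.5574 -0.1275  0.015 ]] [ 0.5545 -0.1092  0.015 ]
[[ 0.5302 -0.0751  0.009 ]
 [ 0.5841 -0.0795  0.009 ]]
[ 0.6098 -0.1237  0.0905] [0.0049 0.001  0.0008] 88
[[ 354.   113.   602.  -121.6   89.9]
 [ 355.   113.   602.7 -121.7   90.8]
 [ 356.   113.   603.5 -121.8   90.4]
 [ 357.   113.   604.2 -121.8   91.3]
 [ 358.   113.   605.  -122.    90.7]
 [ 359.   113.   605.8 -122.1   90. ]
 [ 360.   113.   606.7 -122.2   89.1]
 [ 361.   113.   607.3 -122.2   90.7]
 [ 362.   113.   608.2 -122.4   89.2]
 [ 363.   113.   609.  -122.5   89.3]
 [ 364.   113.   609.5 -122.5   91.3]
 [ 365.   113.   610.3 -122.6   90.9]
 [ 366.   113.   611.2 -122.7   90.1]
 [ 367.   113.   611.8 -122.8   91.2]
 [ 368.   113.   612.8 -123.    89. ]
 [ 369.   113.   613.7 -123.1   88.6]
 [ 370.   113.   614.4 -123.2   88.9]
 [ 371.   113.   615.  -123.2   90.1]
 [ 372.   113.   615.9 -123.4   89.2]
 [ 373.   113.   616.7 -123.5   88.8]
 [ 374.   113.   617.4 -123.5   89.4]
 [ 375.   113.   618.1 -123.6   90. ]
 [ 354.   114.   601.7
[... 2007 characters left out ...]
  608.5 -124.6   91.2]
 [ 364.   116.   609.5 -124.8   89.4]
 [ 365.   116.   610.1 -124.8   91. ]
 [ 366.   116.   610.9 -124.9   90.6]
 [ 367.   116.   611.6 -125.    91.1]
 [ 368.   116.   612.5 -125.2   90.2]
 [ 369.   116.   613.3 -125.3   89.7]
 [ 370.   116.   614.1 -125.4   89.8]
 [ 371.   116.   614.7 -125.4   90.5]
 [ 372.   116.   615.6 -125.6   89.9]
 [ 373.   116.   616.2 -125.6   91. ]
 [ 374.   116.   617.1 -125.7   90.2]
 [ 375.   116.   617.6 -125.8   92.1]]
[ 0.5543 -0.1082  0.0156] [0.0016 0.0059 0.0008] 115
[ 0.5434 -0.0894  0.0094] [0.0012 0.0059 0.0009] 69
[ 0.5761 -0.0937  0.0096] [0.0011 0.0059 0.0008] 69
[nan nan nan] [nan nan nan] 531
tip [[ 0.6001 -0.1219  0.09  ]]
```

```bash
python3 - <<'E'
from h import *
print(delta([.57,.14,.25],-7.2))
E
```

```text
[array([330.0587, -31.6237,  21.334 ]), np.float64(-0.1431161209039118), np.float64(-13.96259691640753)]
```

Emit:
move_arm(steps=[[330,-32,20,0,60],[330,-32,20,0,60],[330,-32,20,0,60],[330,-32,20,0,60],[330,-32,20,0,60],[330,-32,20,0,60],[330,-32,20,0,60],[330,-32,20,0,60],[330,-32,20,0,60],[330,-32,20,0,60]])

```text
time: 3.0
tool_pos: [0.5697, 0.1397, 0.2514]
tcp_rot: [2.358, 2.075, -0.001]
wrist_force: [-0.5, -0.4, -0.3]
width: 0.604
```

```bash
python3 - <<'E'
from h import *
import pickle
s=bot.read_state();print(s["time"],s["tool_pos"],s["q"])
c=cam("wrist");save(c,"w2.png");pickle.dump(c,open("w2.pkl","wb"))
E
```

```text
3.0 [0.5697 0.1397 0.2514] [ 0.1984  0.0857  1.7744 -0.0006  1.2815  0.3262]
```

View pics/w2.png

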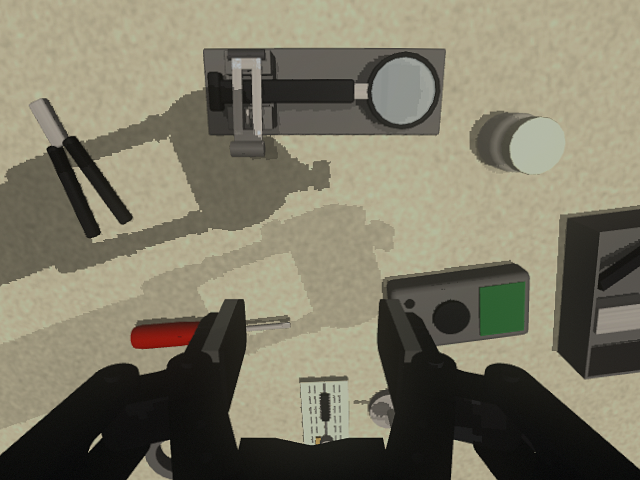

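```bash
python3 - <<'E'
from h import *
import pickle
c=pickle.load(open("w2.pkl","rb"));save(c,"w2c.png",(195,40,355,165),5)
save(c,"w2d.png",(340,40,460,145),5)
E
```

```text
(no output)
```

View pics/w2c.png

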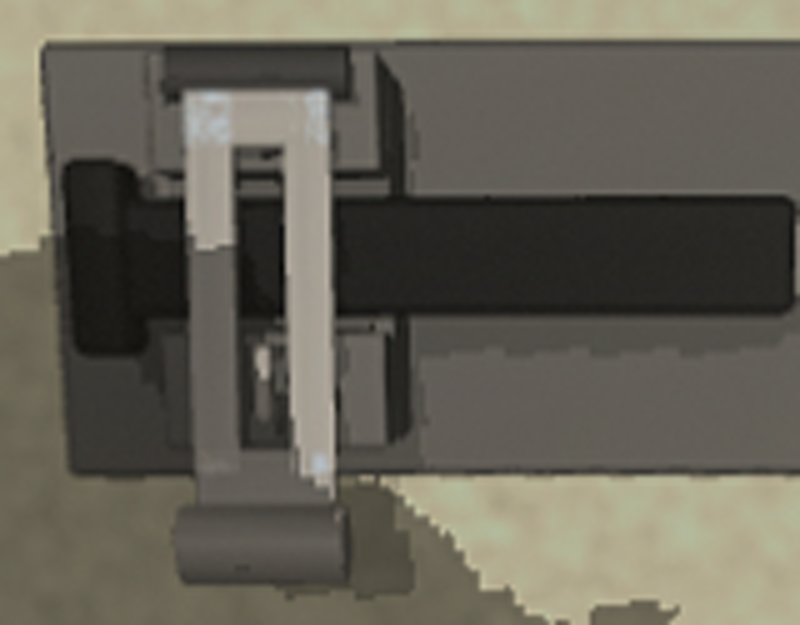

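View pics/w2d.png

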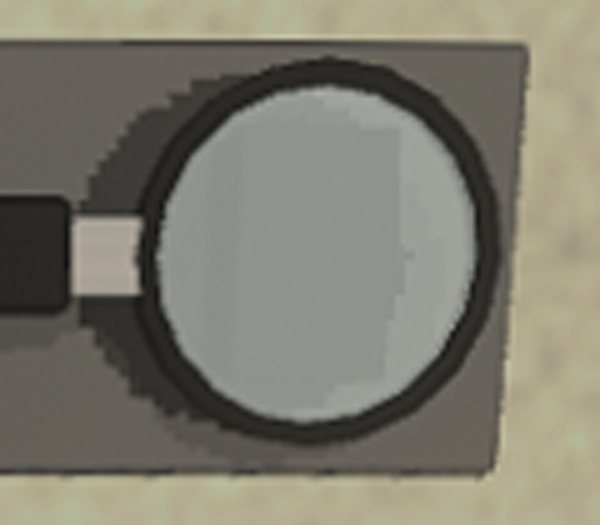

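```bash
python3 - <<'E'
from h import *
import pickle
c=pickle.load(open("w2.pkl","rb"));P=cloud(c)
g=lambda x,y:[195+x/5-.4,40+y/5-.4]
k=lambda x,y:[340+x/5-.4,40+y/5-.4]
B=unproj(c,[g(43,43),k(528,45),k(492,473),g(70,473)],z=.008);print(B)
ax=(B[1]+B[2]-B[0]-B[3]);ax/=np.linalg.norm(ax);print("yaw",np.degrees(np.arctan2(ax[1],ax[0])),np.linalg.norm(B[1]-B[0]),np.linalg.norm(B[3]-B[0]))
# ring ellipse in image -> fit extents at z=.049
im=cv2.cvtColor(c["pixels"],cv2.COLOR_RGB2GRAY)
ring=unproj(c,[k(135,250),k(500,250),k(325,58),k(308,444)],z=.049);print("ring",ring, (ring[0]+ring[1])/2,(ring[2]+ring[3])/2)
v,u=np.mgrid[0:480,0:640]
m=(abs(u-318)<25)&(abs(v-91)<7);print("handle",np.median(P[m],0),m.sum())
h=unproj(c,[g(600,198),g(600,312),g(450,198),g(450,312)],z=.052);print(h,(h[0]+h[1])/2,(h[2]+h[3])/2)
m=(abs(u-247)<12)&(abs(v-148)<4);print("roll",np.median(P[m],0))
for r in range(140,157):print(r,P[r,240:255].mean(0))
r=unproj(c,[g(172,545),g(350,545)],z=.077);print("rollx",r,r.mean(0),np.linalg.norm(r[0]-r[1]))
m=(abs(u-236)<2)&(abs(v-60)<3);print("strap hinge",np.median(P[m],0))
E
```

```text
[[0.4928 0.2799 0.008 ]
 [0.7041 0.2525 0.008 ]
 [0.6947 0.1794 0.008 ]
 [0.4829 0.2066 0.008 ]]
yaw -7.342878418106386 0.2130406625394701 0.07395715739580246
ring [[0.6266 0.2258 0.049 ]
 [0.6853 0.2186 0.049 ]
 [0.6589 0.2508 0.049 ]
 [0.6523 0.1919 0.049 ]] [0.6559 0.2222 0.049 ] [0.6556 0.2214 0.049 ]
handle [nan nan nan] 637
[[0.586  0.2388 0.052 ]
 [0.5838 0.2216 0.052 ]
 [0.5624 0.2418 0.052 ]
 [0.5598 0.2247 0.052 ]] [0.5849 0.2302 0.052 ] [0.5611 0.2333 0.052 ]
roll [nan nan nan]
140 [0.5278 0.2002 0.0717]
141 [0.5285 0.1997 0.0767]
142 [nan nan nan]
143 [0.5287 0.1984 0.0792]
144 [0.5286 0.1977 0.0795]
145 [0.5286 0.197  0.0803]
146 [0.5284 0.1962 0.0803]
147 [0.5284 0.1956 0.0809]
148 [nan nan nan]
149 [0.5281 0.1941 0.0807]
150 [0.528  0.1933 0.0807]
151 [0.5279 0.1926 0.0806]
152 [0.5277 0.1918 0.0806]
153 [0.5275 0.191  0.08  ]
154 [0.5272 0.1902 0.0794]
155 [0.527  0.1894 0.0785]
156 [0.5265 0.1884 0.0763]
rollx [[0.5138 0.1959 0.077 ]
 [0.541  0.1923 0.077 ]] [0.5274 0.1941 0.077 ] 0.027491252301036773
strap hinge [0.5284 0.2595 0.0623]
```

```bash
python3 - <<'E'
from h import *
print(delta([.527,.1943,.0555],-7.35))
M=R.from_rotvec(bot.read_state()["tcp_rot"]).as_matrix();print(M)
E
```

```text
[array([ 48.9888, -49.5044, 195.9248]), np.float64(0.00012259989011909056), np.float64(18.695762135043914)]
[[ 0.1279  0.9918  0.0003]
 [ 0.9918 -0.1279 -0.0004]
 [-0.0004  0.0003 -1.    ]]
```

Emit:
move_arm(steps=[[35,-35,40,0,50],[49,-50,80,0,50],[49,-50,120,0,50],[49,-50,150,0,50],[49,-50,170,0,50],[49,-50,185,0,50],[49,-50,196,0,50],[49,-50,196,0,50],[49,-50,196,0,50],[49,-50,196,0,50]], newtons=20)

```text
time: 4.05
tool_pos: [0.5275, 0.1961, 0.0567]
tcp_rot: [2.357, 2.075, 0.004]
wrist_force: [-0.3, -0.7, 0.7]
width: 0.498
```

```bash
python3 - <<'E'
from h import *
s=bot.read_state();print(s["time"],s["tool_pos"],s["wrist_force"])
c=cam("wrist");save(c,"w3.png")
c=cam("scene");save(c,"s3.png",(330,200,470,400),3)
E
```

```text
4.05 [0.5275 0.1961 0.0567] [-0.3425 -0.7272  0.7037]
```

View pics/w3.png

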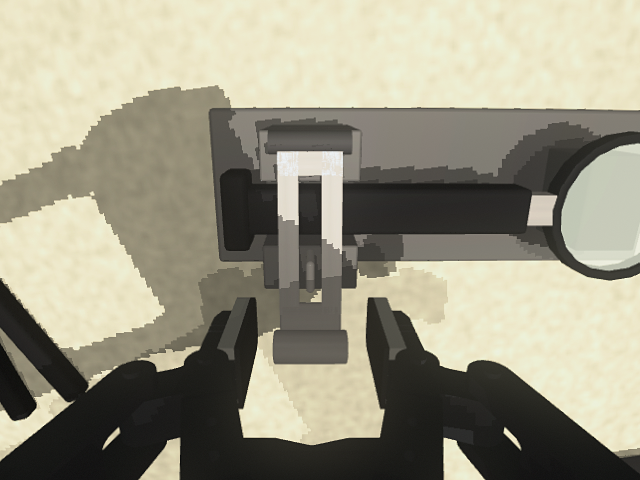

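View pics/s3.png

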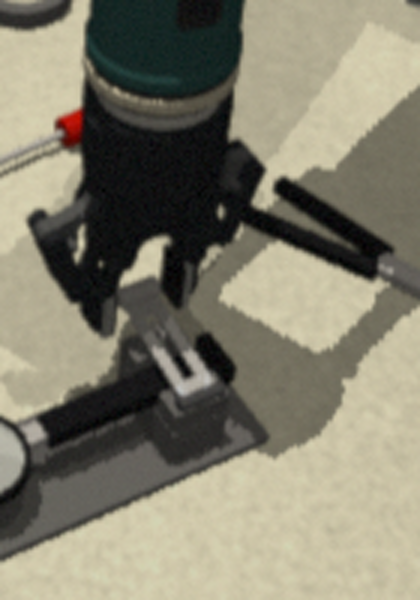

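Roll (311,347) sits centred between the pads (257 to 368). Close on it.

Emit:
move_arm(steps=[[0,0,0,0,25],[0,0,0,0,20],[0,0,0,0,15],[0,0,0,0,15],[0,0,0,0,15],[0,0,0,0,15]], newtons=20)

```text
time: 4.75
tool_pos: [0.5269, 0.196, 0.0556]
tcp_rot: [2.357, 2.076, 0.002]
wrist_force: [3.1, -0.9, 0.5]
width: 0.293
```

```bash
python3 - <<'E'
from h import *
s=bot.read_state();print(s["time"],s["tool_pos"],s["wrist_force"],s["width"]*85)
# arc rows relative: theta0
y=lambda t:26-71*np.cos(t)+4*np.sin(t); z=lambda t:60+71*np.sin(t)+4*np.cos(t)
t0=.148
for t in np.arange(.15,2.5,.16): print(round(t,2),(y(t)-y(t0)).round(1),-(z(t)-z(t0)).round(1))
E
```

```text
4.75 [0.5269 0.196  0.0556] [ 3.0613 -0.928   0.5276] 24.904103065313215
0.15 0.0 -0.1
0.31 3.2 -11.0
0.47 8.1 -21.3
0.63 14.6 -30.6
0.79 22.5 -38.8
0.95 31.6 -45.7
1.11 41.6 -50.9
1.27 52.4 -54.6
1.43 63.6 -56.4
1.59 75.0 -56.5
1.75 86.2 -54.7
1.91 97.0 -51.2
2.07 107.1 -46.0
2.23 116.3 -39.2
2.39 124.2 -31.1
```

Emit:
move_arm(steps=[[1,0,-5,0,15],[3,0,-11,0,15],[8,0,-21,0,15],[14.5,0,-30.5,0,15],[22.5,0,-39,0,15],[31.5,0,-45.5,0,15],[41.5,0,-51,0,15],[52.5,0,-54.5,0,15],[63.5,0,-56.5,0,15],[75,0,-56.5,0,15],[86,0,-54.5,0,15],[97,0,-51,0,15],[107,0,-46,0,15],[116,0,-39,0,15],[120,0,-35,0,15],[120,0,-35,0,15],[120,0,-35,0,15]])

```text
time: 6.45
tool_pos: [0.5422, 0.3173, 0.0907]
tcp_rot: [-2.356, -2.076, -0.005]
wrist_force: [3.3, 2.8, 5.2]
width: 0.296
```

```bash
python3 - <<'E'
from h import *
s=bot.read_state();print(s["time"],s["tool_pos"],s["wrist_force"],s["width"]*85,s["q"])
c=cam("wrist");save(c,"w4.png")
c=cam("scene");save(c,"s4.png",(300,200,470,400),3)
E
```

```text
6.45 [0.5422 0.3173 0.0907] [3.3105 2.8366 5.1812] 25.130442574229885 [0.4889 0.2942 1.8395 0.0021 1.0047 0.6141]
```

View pics/w4.png

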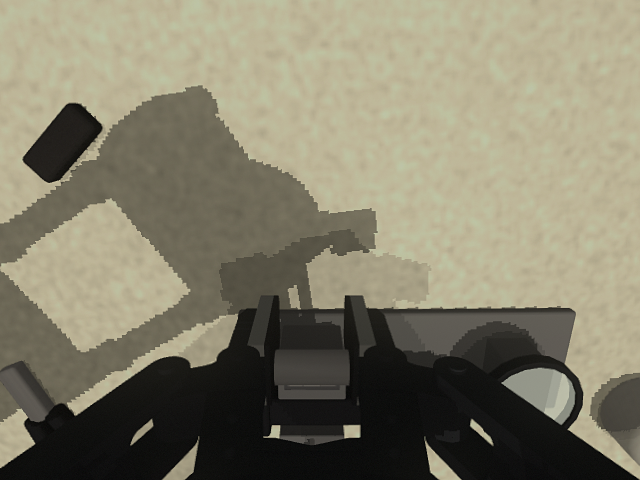

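View pics/s4.png

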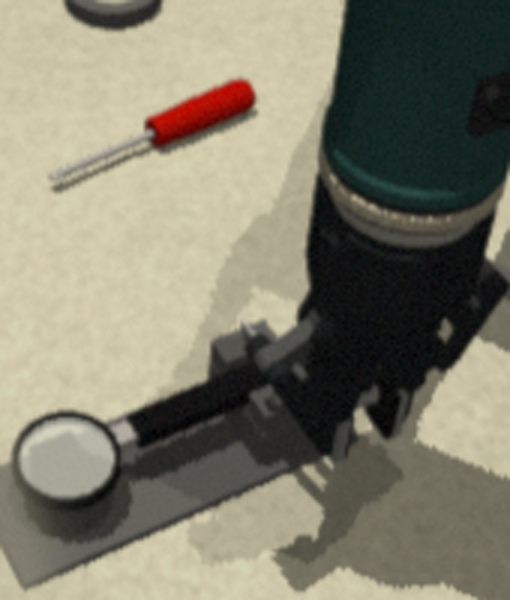

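Emit:
move_arm(steps=[[0,0,0,0,50],[0,0,0,0,50],[0,0,0,0,50],[0,0,-30,0,50],[0,0,-70,0,50],[0,0,-110,0,55],[-40,30,-120,10,55],[-83,60,-120,20,55],[-83,60,-120,30,55],[-83,60,-120,40,55],[-83,60,-120,50,55],[-83,60,-120,60,55],[-83,60,-120,70,55],[-83,60,-120,80,55],[-83,60,-120,90,55],[-83,60,-120,90,55],[-83,60,-120,90,55],[-83,60,-120,90,55],[-83,60,-120,90,55]])

```text
time: 8.45
tool_pos: [0.5898, 0.2248, 0.2096]
tcp_rot: [3.135, -0.196, -0.002]
wrist_force: [-0.2, -0.3, 0.9]
width: 0.546
```

```bash
python3 - <<'E'
from h import *
s=bot.read_state();print(s["time"],s["tool_pos"],s["wrist_force"],s["q"])
c=cam("wrist");save(c,"w5.png")
c=cam("scene");save(c,"s5.png",(270,200,470,400),3)
print(delta([.5884,.2305,.025],-97.35))
E
```

```text
8.45 [0.5898 0.2248 0.2096] [-0.1505 -0.2868  0.9088] [0.3247 0.1971 1.7259 0.0001 1.2202 2.0203]
[array([ -2.1635,  -5.3773, 184.8822]), np.float64(0.16642761565405806), np.float64(115.7846985949713)]
```

View pics/w5.png

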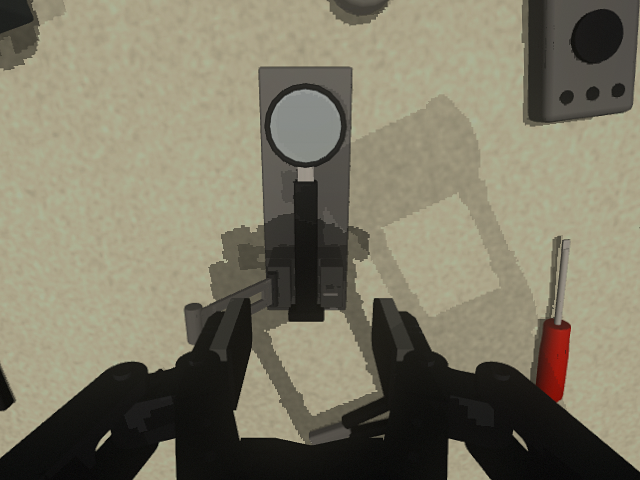

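View pics/s5.png

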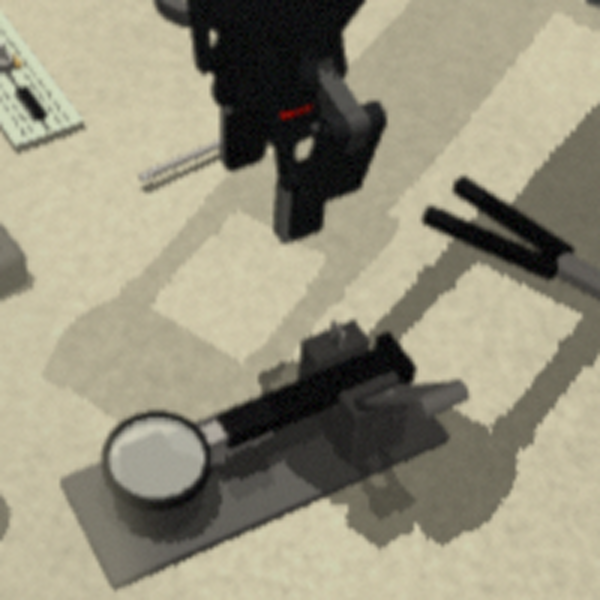

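Emit:
move_arm(steps=[[-2,-5.5,40,0,50],[-2,-5.5,80,0,50],[-2,-5.5,115,0,50],[-2,-5.5,145,0,50],[-2,-5.5,165,0,50],[-2,-5.5,180,0,50],[-2,-5.5,185,0,50],[-2,-5.5,185,0,50],[-2,-5.5,185,0,50],[-2,-5.5,185,0,50]])

```text
time: 9.55
tool_pos: [0.5904, 0.2312, 0.027]
tcp_rot: [-3.134, 0.198, -0.004]
wrist_force: [0.3, -0.4, 0.6]
width: 0.499
```

```bash
python3 - <<'E'
from h import *
s=bot.read_state();print(s["time"],s["tool_pos"],s["wrist_force"],s["q"])
c=cam("wrist");save(c,"w6.png")
print(delta([.5884,.2305,.025],-97.35))
E
```

```text
9.55 [0.5904 0.2312 0.027 ] [ 0.3015 -0.4004  0.5729] [0.3339 0.3794 1.8614 0.     0.8979 2.0312]
[array([-1.7855,  0.8954,  1.8895]), np.float64(0.10494433911829049), np.float64(116.37941895818057)]
```

View pics/w6.png

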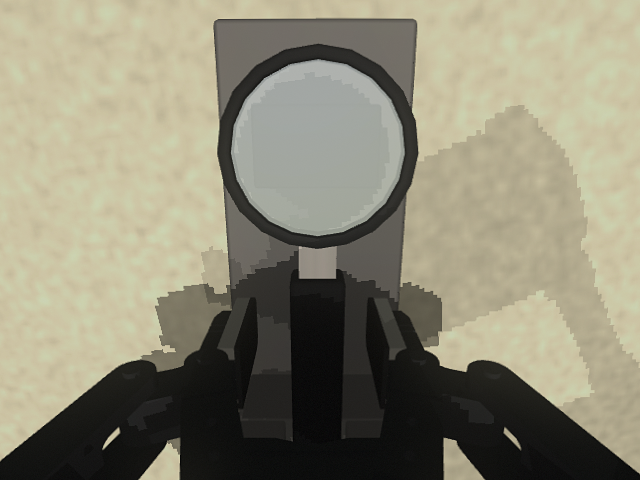

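Emit:
move_arm(steps=[[-1,1.2,1,0,50],[-1,1.2,1,0,35],[-1,1.2,1,0,25],[-1,1.2,1,0,15],[-1,1.2,1,0,5],[-1,1.2,1,0,5],[-1,1.2,1,0,5],[-1,1.2,1,0,5],[-1,1.2,1,0,5]], newtons=50)

```text
time: 10.5
tool_pos: [0.5882, 0.2297, 0.0246]
tcp_rot: [-3.135, 0.199, -0.001]
wrist_force: [-0.2, -0.8, 3.8]
width: 0.207
```

```bash
python3 - <<'E'
from h import *
import pickle
s=bot.read_state();print(s["time"],s["tool_pos"],s["tcp_rot"],s["wrist_force"],s["torque"],s["width"]*85)
c=cam("wrist");pickle.dump(c,open("w7.pkl","wb"));save(c,"w7.png")
E
```

```text
10.5 [0.5882 0.2297 0.0246] [-3.1352  0.1987 -0.0006] [-0.1879 -0.8252  3.8263] [-0.0809  0.0631 -0.0147] 17.565816826611044
```

View pics/w7.png

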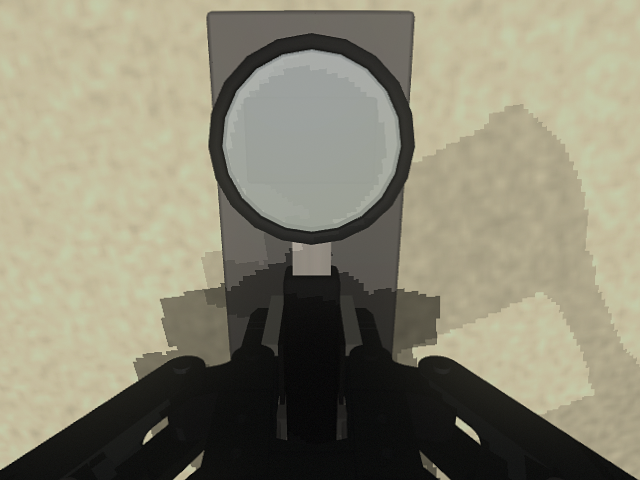

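Emit:
move_arm(steps=[[0,0,-3,0,5],[0,0,-8,0,5],[0,0,-15,0,5],[0,0,-25,0,5],[0,0,-40,0,5],[0,0,-55,0,5],[0,0,-75,0,5],[0,0,-95,0,5],[0,0,-105,0,5],[0,0,-110,0,5],[0,0,-110,0,5],[0,0,-110,0,5]])

```text
time: 11.75
tool_pos: [0.5873, 0.2295, 0.1335]
tcp_rot: [3.135, -0.199, -0.002]
wrist_force: [0.5, -0.6, -2.1]
width: 0.204
```

```bash
python3 - <<'E'
from h import *
import pickle
s=bot.read_state();print(s["time"],s["tool_pos"],s["tcp_rot"],s["wrist_force"],s["torque"],s["width"]*85)
c=cam("wrist");pickle.dump(c,open("w8.pkl","wb"));save(c,"w8.png")
c=cam("scene");save(c,"s8.png",(220,150,470,400),3)
# chip at .5545,-.1092 ; offset TCP->lens 68mm along tool x
M=R.from_rotvec(s["tcp_rot"]).as_matrix();print(delta([.5540-.068*M[0,0],-.1092-.068*M[1,0],.0673+.02],-97.35))
E
```

```text
11.75 [0.5873 0.2295 0.1335] [ 3.1348 -0.1986 -0.002 ] [ 0.4999 -0.5916 -2.1424] [-0.0099 -0.0055  0.0422] 17.33752898074718
[array([-57.9541, 339.9714,  46.0958]), np.float64(0.09908023440905822), np.float64(116.32649869991404)]
```

View pics/s8.png

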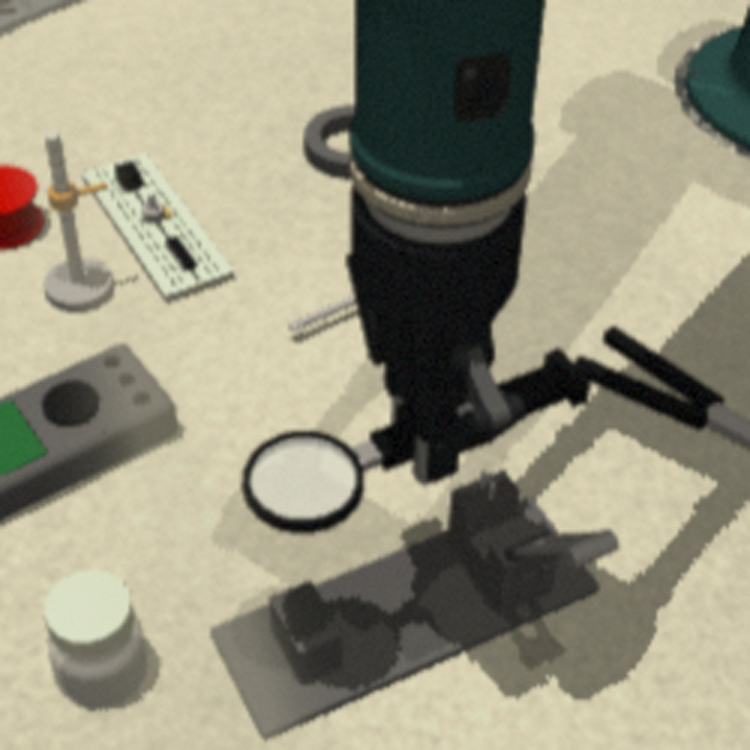

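View pics/w8.png

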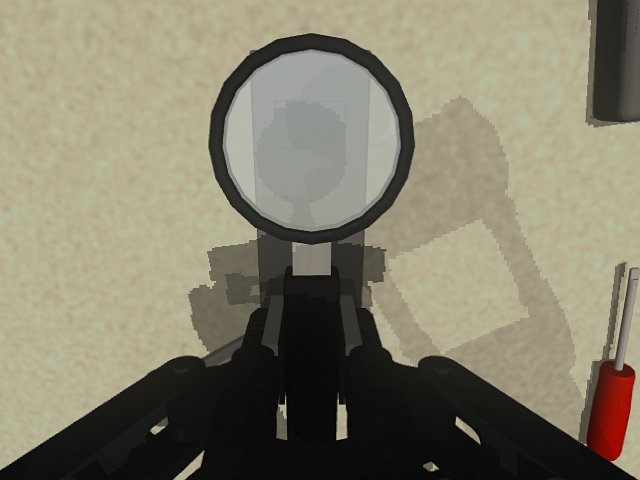

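Emit:
move_arm(steps=[[-2,10,0,0,5],[-6,35,0,0,5],[-11,65,0,0,5],[-17,100,0,0,5],[-24,140,0,0,5],[-31,180,0,0,5],[-37,220,0,0,5],[-44,260,0,0,5],[-50,295,0,0,5],[-55,320,0,0,5],[-57,335,0,0,5],[-58,340,10,0,5],[-58,340,20,0,5],[-58,340,30,0,5],[-58,340,38,0,5],[-58,340,42,0,5],[-58,340,42,0,5],[-58,340,42,0,5],[-58,340,42,0,5]])

```text
time: 13.75
tool_pos: [0.4881, -0.1002, 0.0928]
tcp_rot: [3.135, -0.198, 0.002]
wrist_force: [0.2, -0.2, -1.0]
width: 0.205
```

```bash
python3 - <<'E'
from h import *
import pickle
s=bot.read_state();print(s["time"],s["tool_pos"],s["tcp_rot"],s["wrist_force"],s["torque"],s["width"]*85)
for n in("wrist","scene","top"):
    c=cam(n);pickle.dump(c,open(n+"9.pkl","wb"));save(c,n+"9.png")
    if n=="scene":save(c,"s9.png",(180,150,360,290),4)
    if n=="top":save(c,"t9.png",(340,180,440,270),6)
M=R.from_rotvec(s["tcp_rot"]).as_matrix();print(M,delta([.5545-.068*M[0,0],-.1092-.068*M[1,0],.0673],-97.35))
E
```

```text
13.75 [ 0.4881 -0.1002  0.0928] [ 3.1352 -0.198   0.0016] [ 0.1544 -0.2129 -0.9973] [-0.0107  0.0596 -0.0019] 17.409332014044892
[[ 0.9921 -0.1258  0.001 ]
 [-0.1258 -0.9921 -0.0002]
 [ 0.001   0.0001 -1.    ]] [array([-0.8703,  0.3769, 25.4903]), np.float64(0.10510369727690261), np.float64(82.75628005043467)]
```

View pics/wrist9.png

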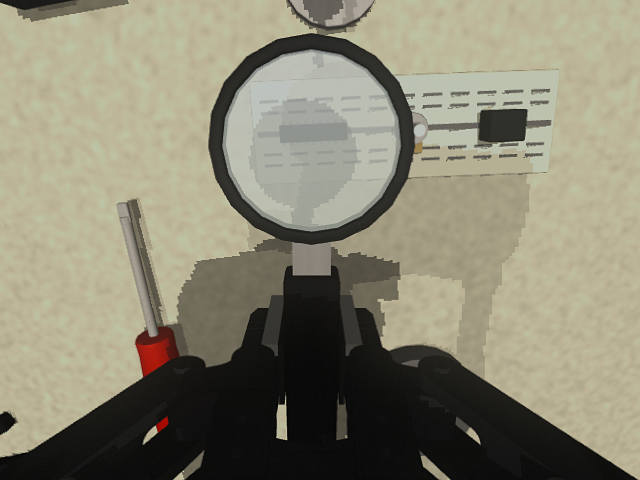

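View pics/s9.png

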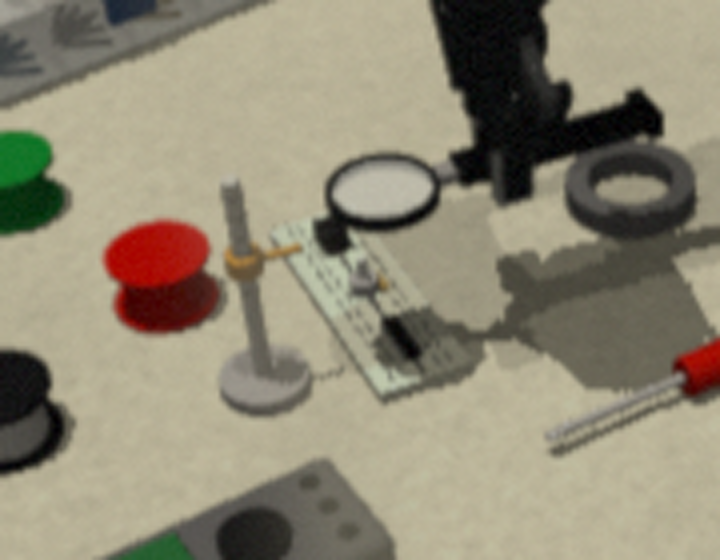

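View pics/t9.png

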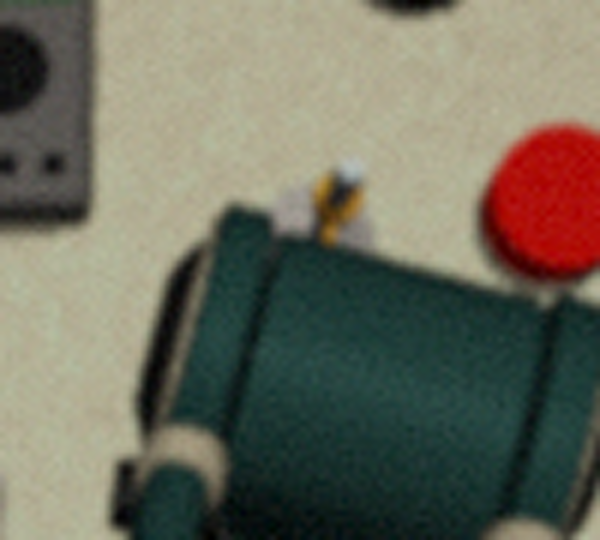

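```bash
python3 - <<'E'
from h import *
import pickle
c=pickle.load(open("wrist9.pkl","rb"));save(c,"w9c.png",(200,25,420,255),3.4)
P=cloud(c);s=bot.read_state();print(c["xyz"])
g=cv2.cvtColor(c["pixels"],cv2.COLOR_RGB2GRAY)
# outer ring edge via dark mask
m=((g<70)&(np.indices(g.shape)[0]<250)).astype(np.uint8)
n,l,st,ce=cv2.connectedComponentsWithStats(m);i=l[140,217];print(st[i],ce[i])
cs,_=cv2.findContours((l==i).astype(np.uint8),cv2.RETR_EXTERNAL,cv2.CHAIN_APPROX_NONE)
pts=max(cs,key=len)[:,0,:].astype(float); pts=pts[(pts[:,1]<232)&(pts[:,0]<411)]
zl=s["tool_pos"][2]+.0204
for z in(zl,zl+.004):
    W=unproj(c,pts,z=z)
    A=np.c_[2*W[:,:2],np.ones(len(W))];x=np.linalg.lstsq(A,(W[:,:2]**2).sum(1),rcond=None)[0]
    print("lens",z,x[:2],"r",np.sqrt(x[2]+x[0]**2+x[1]**2))
print("expected lens",s["tool_pos"]+.068*R.from_rotvec(s["tcp_rot"]).as_matrix()[:,0])
# ring depth
for (v,u) in((40,311),(140,217),(140,407),(210,240),(210,383),(236,312)):
    q=P[v-2:v+3,u-2:u+3].reshape(-1,3);print(np.nanmedian(q,0))
print("chip",unproj(c,[[279,132],[347,132],[313,123],[313,141]],z=.015))
E
```

```text
[ 0.5662 -0.1093  0.2361]
[ 209   33  206  212 8432] [310.95  134.053]
lens 0.11319103901988098 [ 0.5557 -0.1081] r 0.030367395558157043
lens 0.11719103901988098 [ 0.5561 -0.1082] r 0.029379000423863325
expected lens [ 0.5554 -0.109   0.0929]
[ 0.5837 -0.1117  0.1181]
[ 0.5612 -0.0818  0.1179]
[ 0.5543 -0.1355  0.1178]
[ 0.54   -0.0846  0.1175]
[ 0.5346 -0.1273  0.1176]
[ 0.5294 -0.105   0.1179]
chip [[ 0.5567 -0.0912  0.015 ]
 [ 0.5521 -0.127   0.015 ]
 [ 0.559  -0.1097  0.015 ]
 [ 0.5497 -0.1085  0.015 ]]
```

View pics/w9c.png

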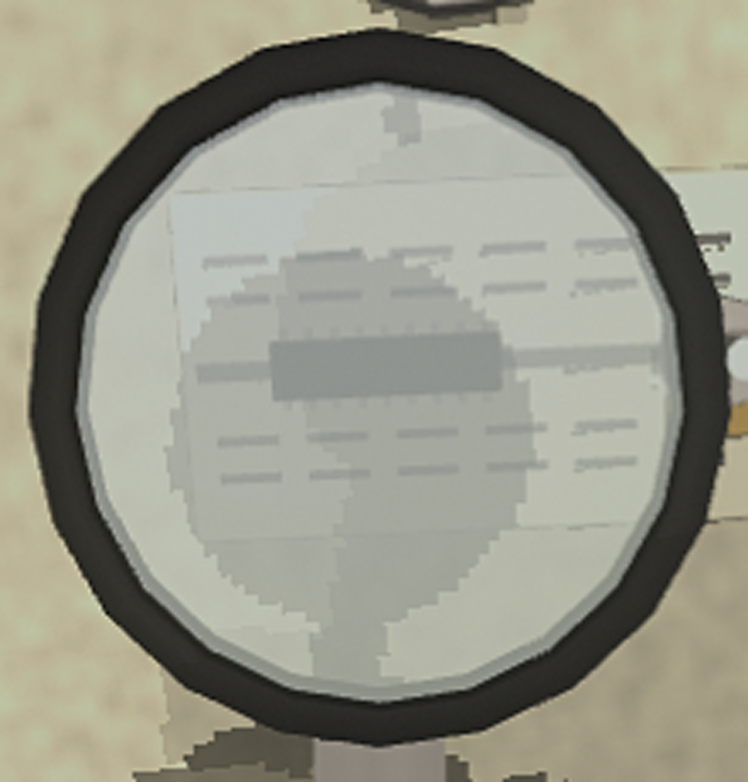

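Emit:
move_arm(steps=[[-1.5,1,5,0,5],[-1.5,1,12,0,5],[-1.5,1,18,0,5],[-1.5,1,22,0,5],[-1.5,1,24,0,5],[-1.5,1,24,0,5],[-1.5,1,24,0,5],[-1.5,1,24,0,5],[-1.5,1,24,0,5],[-1.5,1,24,0,5]])

```text
time: 14.9
tool_pos: [0.486, -0.1011, 0.0685]
tcp_rot: [3.135, -0.199, 0.001]
wrist_force: [-0.4, -0.3, -2.4]
width: 0.202
```

```bash
cat > chk.py <<'E'
from h import *
import sys,pickle
s=bot.read_state();print(s["time"],s["tool_pos"],s["tcp_rot"],s["wrist_force"])
c=cam("wrist");tag=sys.argv[1];save(c,f"w{tag}.png");save(c,f"w{tag}c.png",(200,25,420,255),2.6);pickle.dump(c,open(f"w{tag}.pkl","wb"))
P=cloud(c);g=cv2.cvtColor(c["pixels"],cv2.COLOR_RGB2GRAY)
m=((g<70)&(np.indices(g.shape)[0]<250)).astype(np.uint8)
n,l,st,ce=cv2.connectedComponentsWithStats(m);i=l[140,217]
cs,_=cv2.findContours((l==i).astype(np.uint8),cv2.RETR_EXTERNAL,cv2.CHAIN_APPROX_NONE)
pts=max(cs,key=len)[:,0,:].astype(float); pts=pts[(pts[:,1]<232)&(pts[:,0]<411)]
W=unproj(c,pts,z=s["tool_pos"][2]+.0224)
A=np.c_[2*W[:,:2],np.ones(len(W))];x=np.linalg.lstsq(A,(W[:,:2]**2).sum(1),rcond=None)[0]
print("lens",x[:2],"z by tcp",s["tool_pos"][2]+.0204)
for (v,u) in((40,311),(140,217),(140,407),(210,240),(210,383),(236,312)):
    print("ringtop",np.nanmedian(P[v-2:v+3,u-2:u+3].reshape(-1,3),0)[2])
c=cam("scene");save(c,f"s{tag}.png",(210,160,330,260),6);pickle.dump(c,open(f"s{tag}.pkl","wb"))
E
python3 chk.py 10
```

```text
14.9 [ 0.486  -0.1011  0.0685] [ 3.1353 -0.1985  0.0007] [-0.4201 -0.305  -2.3741]
lens [ 0.5539 -0.1091] z by tcp 0.08890838897634597
ringtop 0.09368331074672345
ringtop 0.09321145373956255
ringtop 0.09360985604598568
ringtop 0.09346867987727493
ringtop 0.09331656729562257
ringtop 0.09353797229157443
```

View pics/w10.png

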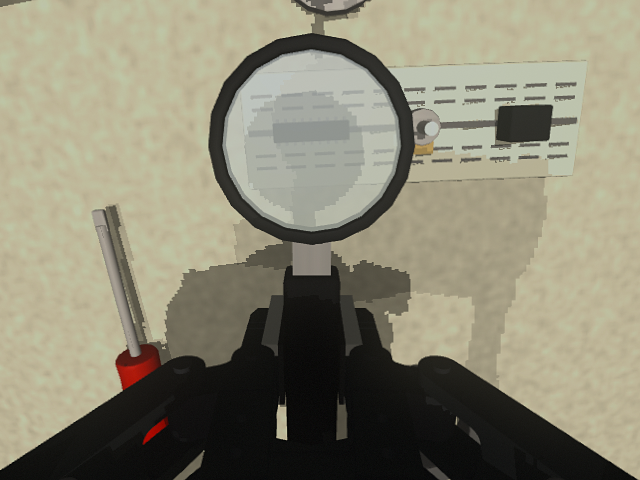

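View pics/s10.png

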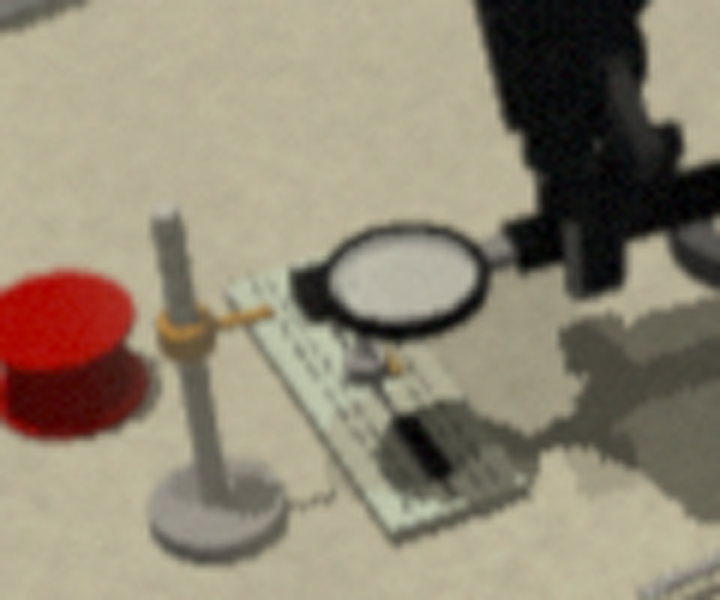

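Emit:
move_arm(steps=[[0.4,0,0.7,0,5],[0.4,0,1.2,0,5],[0.4,0,1.2,0,5],[0.4,0,1.2,0,5],[0.4,0,1.2,0,5],[0.4,0,1.2,0,5],[0.4,0,1.2,0,5],[0.4,0,1.2,0,5]])

```text
time: 15.8
tool_pos: [0.4863, -0.1012, 0.0671]
tcp_rot: [3.135, -0.199, 0.0]
wrist_force: [0.3, 1.1, -1.3]
width: 0.202
```

```bash
python3 chk.py 11; python3 - <<'E'
from h import *
import pickle
c=pickle.load(open("w11.pkl","rb"))
print("chip",unproj(c,[[273,131],[350,131]],z=.015).mean(0))
# same-camera (scene) height check
c=pickle.load(open("s11.pkl","rb"));P=cloud(c)
f=lambda x,y:(round(160+y/6-.4),round(210+x/6-.4))
for x in(225,235,245,255,262):
    v,u=f(x,317);q=P[v-1:v+2,u];print("ptr",q[np.nanargmax(q[:,2])])
for x,y in((408,229),(333,275),(480,285),(400,324)):
    v,u=f(x,y);print("ring",P[v,u],P[v-1,u],P[v+1,u])
save(cam("top"),"t11.png")
print(bot.read_state()["joint_vel"])
E
```

```text
15.8 [ 0.4863 -0.1012  0.0671] [ 3.1353 -0.1987  0.0001] [ 0.3254  1.0558 -1.3115]
lens [ 0.5542 -0.1091] z by tcp 0.08750201924810105
ringtop 0.09219104322018688
ringtop 0.09196802721710201
ringtop 0.09228946702615069
ringtop 0.09221236182555657
ringtop 0.09229811721726042
ringtop 0.09226590219132143
chip [ 0.5545 -0.1094  0.015 ]
ptr [ 0.6154 -0.1263  0.0899]
ptr [ 0.612  -0.1239  0.0899]
ptr [ 0.6091 -0.1251  0.0905]
ptr [ 0.6056 -0.1227  0.0905]
ptr [ 0.6038 -0.1217  0.0904]
ring [ 0.5395 -0.1314  0.091 ] [ 0.5386 -0.1328  0.0924] [ 0.5402 -0.1305  0.0891]
ring [ 0.5731 -0.1273  0.0892] [ 0.5716 -0.13    0.0895] [ 0.5757 -0.1218  0.0912]
ring [ 0.5332 -0.0908  0.09  ] [ 0.5327 -0.0914  0.092 ] [ 0.534  -0.0897  0.0884]
ring [ 0.5698 -0.0842  0.092 ] [ 0.568  -0.0876  0.0916] [ 0.5703 -0.0837  0.09  ]
[-0.0012  0.0008 -0.0005 -0.0005 -0.0003  0.0005]
```

View pics/w11c.png

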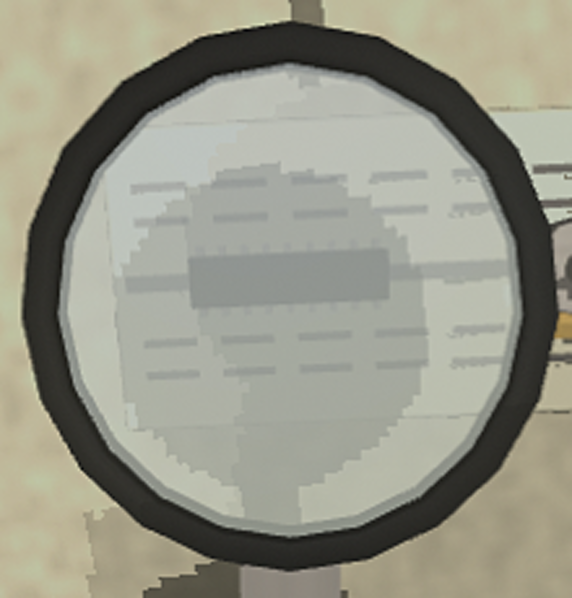

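View pics/t11.png

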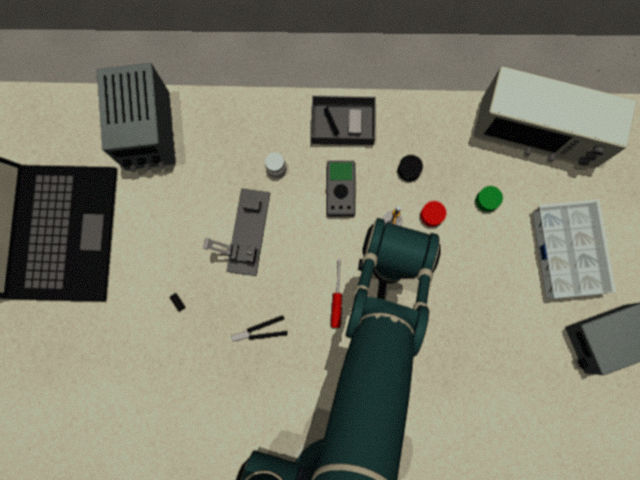

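The lens is centred over the chip within about 0.5 mm, level, and its mid-height matches the pointer. The top view shows the hasp open and nothing else disturbed. Handing in.

```bash
python3 - <<'E'
from h import *
print(bot.finish_job())
E
```

```text
the job is handed in; nothing more can be done
None
```

The job is handed in at about 16 s. The arm is still holding the loupe level over the chip, with the lens at the height of the pointer.

I pinched the hasp by its roll, swung it to about 2.3 rad and let go. It was still open in the last top view. I then gripped the loupe by its handle near the balance point, lifted it straight up and carried it over the chip.

**Last checks:**
- **Centring:** the lens centre is at (0.554, -0.109) m and the chip at (0.5545, -0.109) m, so they agree within about 0.5 mm. The first top-camera estimate put the chip about 2 mm away in x. I used the two closer wrist views, which agreed with each other.
- **Height:** the lens mid-height is 87.5 mm from the arm's own position and 88.2 mm from depth. The pointer's mid-height is about 88 mm. The scene camera gave the same pointer height.
- **Level and steady:** ring depths all agree within about 0.3 mm, and joint speeds were near zero.
- **Surroundings:** the wrist force never showed a knock at any check, and the last top view shows no other object moved.

No check failed. The calibration is only good to about 2 mm, so the absolute positions carry that uncertainty.

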